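# Press a dowelled block home in a ratchet clamp

### The arm

A 6-joint arm with a two-finger parallel gripper is mounted at the origin on a cart in front of the work surface, level with it; the furniture and walls round the work are solid. World frame = base frame: x ahead of the robot, y to its left, z up, the work surface at z = 0. Lengths are in m, angles in rad, forces in N, time in s.
With the tool pointing down it reaches from about 0.275 to 0.975 m from the base axis. Payload 8.4 kg.
Tool frame: the origin (TCP) lies between the finger pads, 19 mm behind the fingertips; this is the grasp point; z points along the fingers, y is the line along which they close (so a half turn about z gives the same grasp; the last joint's range is limited). The gripper opens to 92 mm and grips with 3 to 60 N. Pads are 20 mm wide; open, the fingers measure 128 mm over their backs; the gripper's body (75 mm by 189 mm) begins 69 mm behind the grasp point.
Start: joints at [1.109, 0.353, 1.633, -0, 1.155, -0.002], TCP at [0.277, 0.56, 0.233] pointing down, gripper open.
Joint ranges: [-2.63, 2.63], [-0.92, 2.1], [0.06, 2.66], [-1.3, 4.44], [0, 2.69], [-3.02, 3.02]. Speed limits (rad/s): [2.22, 2.22, 2.79, 3.14, 3.14, 3.14].

### API

Orientations are given as a unit quaternion [x, y, z, w].
In Python, from rig import bot gives the robot as it stands. The module is installed in compiled form; this text tells all that it offers.
- The arm moves only by the tool step_arm, never from a script. Its argument "steps" is a list of rows, each a list of 4 numbers: the shift along the tool's x, y, z in m, then the turn about the tool's z in rad. In form: [[dx, dy, dz, roll], ...]. A call has 1 to 10 rows; each row shifts and turns the commanded pose from where the row before left it, along the tool's axes as they then stand; what a row does not reach is not made up. A row lasts 1/8 s, in which the tool goes at most 62.5 mm and 10.7 degrees, less where a joint would pass 70% of its speed; a pose out of reach is approached as far as the arm can. A call is refused whole if a number of a shift passes 0.0625 or a number of a turn 0.188, either way. A call with a gripper value outside its range is refused whole. "fingers" is the opening, from 0 (shut) to 1 (fully open), set as the call begins (left out, the last holds). The fingers move at their own pace and stop on an object; the grip force is fixed at half the most. Time passes only in rows, so rows that do not move let the fingers close. It gives the time, the measured TCP pose, the force, the opening and the grip force at its end, in the units of the state.
- bot.observe(): the state, without advancing time (a new reading comes with each control period).
- bot.grab_frame(name): name is "scene" or "top" or "wrist"; returns a dict with "color" (384x512x3 uint8, blue, green, red), "depth" (384x512 float32, m along the optical axis (not along the pixel's ray), 0 where there is no reading), "camera_matrix" (3x3 intrinsics, pixels), "R" (3x3) and "t" (3): a world point X has camera coordinates R X + t; the wrist camera has in their place "hand_eye" (4x4, takes a point from camera to tool coordinates, whose origin is the TCP and whose axes are the flange's). Camera axes: x right, y down, z forward; pixel columns grow to the right and rows downward; lengths in m; the calibration is good to about 2 mm. The wrist camera is an equidistant fisheye: a pixel r from the principal point sees the ray r / f radians off the axis. A picture is of the moment at which its call begins: read the wrist's pose just before it.
- bot.sign_off(): hands the job in; it is judged then, once.
Trained networks look in the newest picture that a camera, given by its name, has taken for a name from the list of things; names that differ only in an ending like _2 or _b are one class to them, and where a whole thing is asked for, a point or a joint stands for the part that bears it (a point fixed in the world has none). Each returns a list of dicts, best first, with "score" (0 to 1); they miss things now and then, are a little off and sometimes report something else, mostly with a low value. They report only what shows in the picture. A call takes as long as a camera call. They do not tell look-alikes from the thing itself.
- bot.boxes_of(camera, name): "position" ([row, column] as shares, 0 to 1, of the picture: columns of its width, rows of its height, amid what is visible of it).
- bot.cut_out(camera, name): "region" (384x512 bool, what is visible of it) and "position" ([row, column] as shares, 0 to 1, of the picture: columns of its width, rows of its height, amid what is visible of it).
- bot.tip_of(camera, name): "position" ([row, column] as shares, 0 to 1, of the picture: columns of its width, rows of its height: a listed point, or the origin of a listed thing).
The state is a dict: "time": time; "joints": joint angles; "dq": joint speeds; "joint_efforts": joint torques, N m; "tcp_pos": TCP position; "ee_rot": TCP orientation; "wrist_force": force on the tool from outside, world axes, zero at the start; "torque": the same for the moment, N m; "width": opening from 0.0 (shut) to 1.0 (fully open); "grasp_force": force on a finger pad.
Only numpy, scipy, OpenCV 4.12 (cv2) and the standard library are available. Lean on these libraries where they do the work, as an engineer would, in place of code of your own. Each camera call takes 0.05 s, during which the arm holds its last target. There are 200 camera calls.

### The job

Stand the dowelled wooden block, its joint still open, between the jaws of the bench clamp, then squeeze the clamp's handles together until the joint is pressed fully shut and the ratchet holds the clamp closed by itself with your hand off it. Then press the catch plate down so that the clamp springs fully open, lift the block out and stand it upright on the middle of the round wooden board, let go. Leave the glue bottle, tin, tape roll and wooden knob where they are.

Things in the scene. Friction and masses are not known exactly. Their poses are not given: they have to be found in the camera images.
- block: Loose light-wood block, two halves on two dowels, 0.14 kg, 50 mm along its x, 46 mm high (z up). Origin: underside, middle of its x length, on the mating face of the thick half. Thick half: y = -26 to 0 mm; thin half (18 mm) starts at y = +gap. 44 mm along y when shut. It stands upright at the start; it may stand in the clamp either way round, its y across the clamp.
- block_grip (a point): Where to lift the block (TCP): in the thick half, 8 mm from its mating face (y = -8 mm), 43 mm above the underside, near the centre of mass (y = -2 mm, 23 mm up). Fingers close along the block's x (50 mm) on its ends, with a firm grip (40 to 60 N), upper 22 mm only, to stay above the clamp's arms. Gripping along y would shut the joint early.
- dowel_gap (a joint): Open gap between the two halves in m: 0.006 to 0.009 at the start, 0 = fully shut. The dowels are tight: it takes about 8 N to move and stays where it is left.
- clamp: Scissor-action bench clamp lying flat on a plywood board (325 x 116 x 8 mm) fixed to the worktop. Origin: on the pivot axis at worktop level; x from the handles (-x) to the jaws (+x), z up. Two crossing arms, geared to swing alike, lie 11 to 27 mm above the worktop; the pivot bolt reaches 35 mm.
- jaw_middle (a point): Point midway between the jaws, 90 mm from the pivot, on top of the clamp's board (8 mm above the worktop): the block's origin goes here, the block standing on the board. Axes as the clamp's. The jaws are two upright black rounds, 24 mm across, tops 36 mm above the worktop, 66 mm clear between them (along y) when open.
- handle_middle (a point): Point midway between the handles, 100 mm from the pivot, 33 mm above the worktop (TCP height to squeeze). Handles: upright black grips 12 mm thick, from 70 to 120 mm behind the pivot, 11 to 44 mm above the worktop, outer faces 64 mm apart open, about 40 mm closed on the block. Fingers close along the clamp's y, one outside each handle.
- clamp_arm (a joint): Swing of each arm in rad: 0 = sprung open, about 0.119 on the shut block. Ratchet teeth catch at 0.057, 0.085 and 0.113 and stop the arms from opening. Squeezing takes about 5 N empty, up to 20 N while shutting the joint; let go, the arms fall back to the last tooth passed (0.113 on a shut block).
- catch_pad (a point): Middle of the top of the dark ribbed pad (26 mm along the clamp's x, 36 mm across) of the steel catch plate, 187 mm behind the pivot, 24.5 mm above the worktop. The plate carries the teeth. Pressed straight down (square to the plane of the handles' swing) with closed fingertips, it sinks 7 mm at 2 to 6 N, frees the arms beyond about 3 mm, and springs back up.
- catch (a joint): How far the catch plate is pressed down, in m: 0 = up, 0.007 = at its stop.
- round_board: Flat light-wood disc, about 164 mm across and 20 mm thick, lying fixed on the worktop. Origin: centre of its underside.
- glue_bottle: Glue bottle, 62 mm across, 196 mm tall, origin at the underside; leave alone.
- filler_tin: Small round tin, 65 mm across, 62 mm tall, origin at the underside; leave alone.
- masking_tape: Roll of masking tape lying flat, 108 mm across, 38 mm tall, origin at the underside; leave alone.
- wood_knob: Turned wooden knob, 39 mm across, 37 mm tall, origin at the underside; leave alone.
Mind the look-alikes: they are no part of the job. What is shaped like the block but green or purple is not meant.

How it is judged:
By the outcome, as a careful person would: the job done as asked, in the order asked, and still so for the second after the job is handed in, with the robot touching nothing.
It also fails if it takes over 61 s, if anything falls off the work surface, if the arm or the gripper's body presses on something with over 40 N, if the wrist force passes 120 N, or if a joint passes its speed limit or range.

## Working session

There is one attempt and no reset: what is moved stays moved. The work goes in short steps, Python scripts to look and compute and a tool call to move; the robot and the scene stay as the last step left them, time stands still between calls to the robot, and variables do not carry over. Pictures are saved under pics/ and viewed, at most 10 in all, crops included, and the job is handed in when it is done.

Besides the shell and the picture viewer there is one more tool, called after "Request:" as a command line: name --pt "numbers of a row" for each row, then --argument value for the rest. step_arm: Moves the arm, as the interface text tells. Its arguments: {"type":"object","properties":{"steps":{"type":"array"},"fingers":{"type":"number"}},"required":["steps"]}

```bash
mkdir -p pics; cat > h.py <<'E'
import numpy as np, cv2
from rig import bot
from scipy.spatial.transform import Rotation as Rn
def w(fr,r,c,z=None):
    K=fr["camera_matrix"];R=fr["R"];t=fr["t"]
    ray=np.linalg.solve(K,[c,r,1.0])
    o=-R.T@t; d=R.T@ray
    if z is None:
        return o+d*fr["depth"][int(r),int(c)]
    return o+d*(z-o[2])/d[2]
E
python3 - <<'E'
from h import *
ims=[]
for n in("top","scene"):
    f=bot.grab_frame(n); cv2.imwrite(f"pics/{n}0.png",f["color"])
    print(n,"cam at",(-f["R"].T@f["t"]).round(3))
    for nm,z in[("block",.023),("block_grip",.043),("jaw_middle",.008),("handle_middle",.033),("catch_pad",.0245),("clamp",0),("round_board",0.0),("glue_bottle",0),("filler_tin",0),("masking_tape",0),("wood_knob",0)]:
        for d in bot.tip_of(n,nm)[:3]:
            r,c=d["position"][0]*384,d["position"][1]*512
            print(nm,round(d["score"],2),round(r),round(c),w(f,r,c,z).round(3))
E
python3 -c "
import cv2,numpy as np
for n in('top','scene'):
    cv2.imwrite(f'pics/{n}0b.png',cv2.resize(cv2.imread(f'pics/{n}0.png'),(800,600),interpolation=2))"
```

```text
top cam at [ 0.437 -0.206  0.902]
block 0.8 240 180 [ 0.496 -0.014  0.023]
block 0.74 274 205 [ 0.415 -0.077  0.023]
block 0.63 138 290 [ 0.755 -0.285  0.023]
block_grip 0.72 132 293 [ 0.765 -0.292  0.043]
block_grip 0.7 234 178 [ 0.51  -0.015  0.043]
block_grip 0.69 273 207 [ 0.418 -0.085  0.043]
jaw_middle 0.91 191 180 [ 0.621 -0.006  0.008]
handle_middle 0.87 185 253 [ 0.632 -0.191  0.033]
handle_middle 0.4 271 288 [ 0.423 -0.274  0.033]
catch_pad 0.7 186 291 [ 0.63  -0.285  0.024]
clamp 0.96 187 216 [ 0.633 -0.096  0.   ]
round_board 0.72 272 288 [ 0.422 -0.277  0.   ]
round_board 0.54 137 239 [ 0.767 -0.153  0.   ]
glue_bottle 0.79 138 241 [ 0.764 -0.159  0.   ]
filler_tin 0.64 129 211 [ 0.788 -0.08   0.   ]
filler_tin 0.26 183 255 [ 0.643 -0.196  0.   ]
masking_tape 0.58 175 340 [ 0.665 -0.415  0.   ]
wood_knob 0.68 206 312 [ 0.583 -0.339  0.   ]
scene cam at [ 0.064 -0.527  0.618]
block 0.9 205 155 [ 0.484 -0.023  0.023]
block 0.82 244 153 [ 0.398 -0.098  0.023]
block 0.67 188 316 [ 0.733 -0.297  0.023]
block_grip 0.87 175 321 [ 0.76  -0.293  0.043]
block_grip 0.67 227 160 [ 0.428 -0.092  0.043]
block_grip 0.58 192 155 [ 0.501 -0.011  0.043]
jaw_middle 0.67 177 193 [ 0.622 -0.017  0.008]
catch_pad 0.66 212 291 [ 0.628 -0.285  0.024]
catch_pad 0.53 190 220 [ 0.603 -0.114  0.024]
clamp 0.74 236 353 [ 0.663 -0.42   0.   ]
clamp 0.67 188 219 [ 0.63 -0.09  0.  ]
round_board 0.38 155 249 [ 0.785 -0.078  0.   ]
glue_bottle 0.9 169 270 [ 0.762 -0.155  0.   ]
filler_tin 0.85 154 250 [ 0.787 -0.078  0.   ]
masking_tape 0.87 240 354 [ 0.652 -0.426  0.   ]
wood_knob 0.57 247 306 [ 0.579 -0.349  0.   ]
```

View pics/top0b.png

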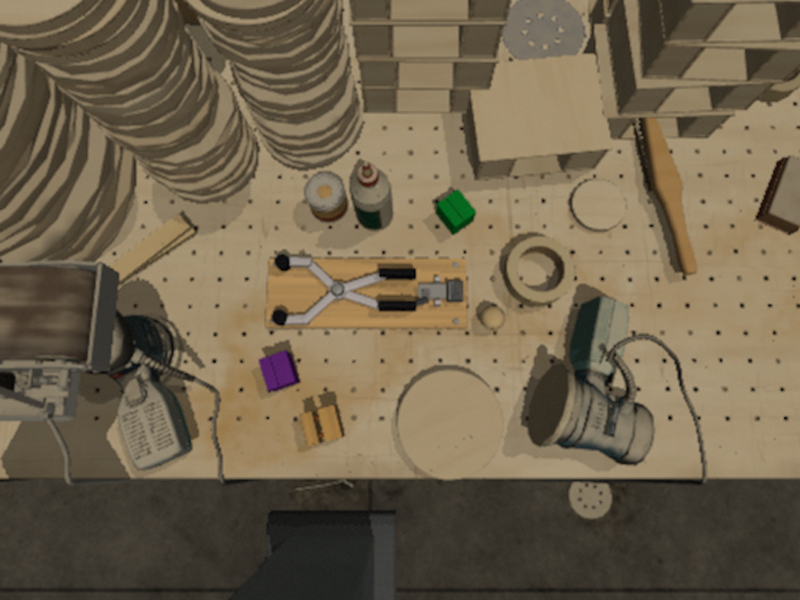

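View pics/scene0b.png

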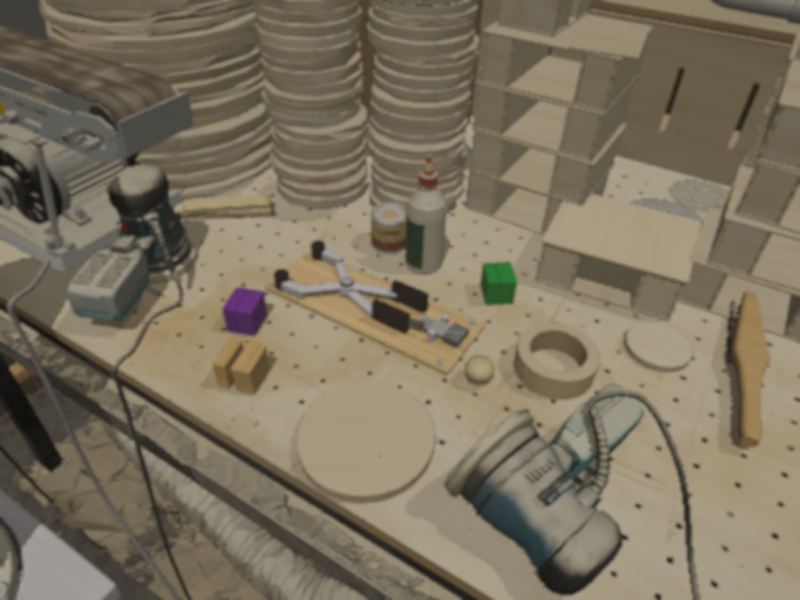

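The top view shows the wooden block at about (322,425) in the 800x600 picture, turned slightly. The purple and green blocks are decoys. The clamp's jaws face left (+y) and its pad is at (455,290). The scene view shows the block's thin half on the left (+y) side, and the round board at (450,420) in the top view. Next I'll refine these with depth.

```bash
python3 - <<'E'
from h import *
s=bot.observe(); print({k:np.round(s[k],3) for k in s})
for n in("top","scene"):
    f=bot.grab_frame(n); D=f["depth"]
    r,c=np.mgrid[:384,:512]
    P=np.linalg.solve(f["camera_matrix"],np.stack([c.ravel(),r.ravel(),np.ones(c.size)]))*D.ravel()
    X=(f["R"].T@(P-f["t"][:,None])).T; ok=D.ravel()>0
    hsv=cv2.cvtColor(f["color"],cv2.COLOR_BGR2HSV).reshape(-1,3)
    def rep(nm,m):
        Q=X[m&ok]; 
        if len(Q)<5: print(n,nm,len(Q));return
        (cx,cy),wh,a=cv2.minAreaRect((Q[:,:2]*1000).astype(np.float32))
        print(n,nm,len(Q),"mean",Q.mean(0).round(4),"rect",round(cx,1),round(cy,1),np.round(wh,1),round(a,1),"zmax",Q[:,2].max().round(4))
    near=lambda x,y,d:np.hypot(X[:,0]-x,X[:,1]-y)<d
    rep("block top",near(.418,-.085,.06)&(X[:,2]>.038))
    rep("block all",near(.418,-.085,.06)&(X[:,2]>.012))
    rep("board",near(.422,-.277,.11)&(X[:,2]>.012)&(X[:,2]<.03))
    dark=hsv[:,2]<50
    for nm,x,y,d in[("jawA",.588,.0,.03),("jawB",.665,.0,.03)]: rep(nm,near(x,y,d)&(X[:,2]>.030))
    for nm,x,y,d in[("hanA",.605,-.19,.025),("hanB",.66,-.19,.025)]: rep(nm,near(x,y,d+.01)&(X[:,2]>.036))
    rep("pivot",near(.632,-.092,.02)&(X[:,2]>.031))
    rep("clampboard",(X[:,0]>.55)&(X[:,0]<.72)&(X[:,1]<.1)&(X[:,1]>-.31)&(X[:,2]>.005)&(X[:,2]<.012))
    np.save(f"{n}.npy",X)
E
```

```text
{'time': np.float64(1.2), 'joints': array([ 1.109,  0.353,  1.633, -0.   ,  1.155, -0.002]), 'dq': array([-0.001, -0.   ,  0.   ,  0.002, -0.002, -0.   ]), 'joint_efforts': array([-3.0000e-03, -5.9376e+01, -3.3458e+01,  6.9000e-02,  1.6000e-02,
       -0.0000e+00]), 'tcp_pos': array([0.277, 0.56 , 0.233]), 'ee_rot': array([0.228, 0.974, 0.   , 0.   ]), 'wrist_force': array([ 0.453, -0.128,  0.319]), 'torque': array([ 0.008,  0.019, -0.067]), 'grasp_force': np.float64(0.0), 'width': np.float64(0.999)}
top block top 423 mean [ 0.4202 -0.0804  0.0444] rect 420.4 -79.4 [49.6 52.5] 16.3 zmax 0.0495
top block all 498 mean [ 0.4205 -0.0809  0.0415] rect 420.4 -79.6 [49.6 52.8] 16.3 zmax 0.0495
top board 3760 mean [ 0.4221 -0.273   0.0187] rect 422.5 -274.1 [163.4 160.3] 0.1 zmax 0.0238
top jawA 73 mean [ 0.5859 -0.0075  0.0346] rect 585.6 -7.9 [23.  21.6] 62.2 zmax 0.0379
top jawB 72 mean [ 0.6755 -0.0081  0.0343] rect 675.1 -7.9 [21.4 21.1] 46.0 zmax 0.038
top hanA 123 mean [ 0.6035 -0.1919  0.0424] rect 603.6 -191.3 [58.4 10.9] 89.5 zmax 0.0462
top hanB 125 mean [ 0.6557 -0.1928  0.0424] 
[... 385 characters left out ...]
ect 418.9 -81.1 [52.6 55.2] 14.9 zmax 0.0481
scene board 5233 mean [ 0.4156 -0.2785  0.0196] rect 420.5 -274.7 [161.7 163.8] 88.2 zmax 0.0236
scene jawA 63 mean [ 0.5837 -0.0104  0.0348] rect 584.6 -9.2 [21.2 23. ] 71.8 zmax 0.037
scene jawB 53 mean [ 0.6735 -0.0108  0.0345] rect 673.8 -10.4 [21.3 20.5] 30.9 zmax 0.0369
scene hanA 150 mean [ 0.6006 -0.1949  0.042 ] rect 602.0 -193.6 [13.7 60.3] 0.2 zmax 0.0465
scene hanB 136 mean [ 0.6526 -0.1952  0.042 ] rect 654.5 -194.6 [59.7 14.9] 88.1 zmax 0.0459
scene pivot 30 mean [ 0.628  -0.0998  0.034 ] rect 629.0 -100.1 [14.6 16.1] 22.4 zmax 0.0366
scene clampboard 2892 mean [ 0.6187 -0.1597  0.0077] rect 628.4 -143.6 [327.2 118.4] 89.8 zmax 0.012
```

```bash
cat >> h.py <<'E'
def plan(x,y,z,head=None,n=None,s=None):
    """rows from the current pose to TCP (x,y,z), tool y heading in deg (mod 180)"""
    s=s or bot.observe(); p=np.array(s["tcp_pos"]); R=Rn.from_quat(s["ee_rot"]).as_matrix()
    h=np.arctan2(R[1,1],R[0,1]); d=0
    if head is not None: d=(np.radians(head)-h+np.pi/2)%np.pi-np.pi/2
    D=np.array([x,y,z])-p
    n=n or int(max(np.ceil(np.linalg.norm(D)/.055),np.ceil(abs(d)/.17),1))
    rows=[]
    for i in range(n):
        a=h+d*i/n; yt=np.array([np.cos(a),np.sin(a),0]); zt=np.array([0,0,-1.]); xt=np.cross(yt,zt)
        v=D/n; rows.append([round(float(q),4) for q in(v@xt,v@yt,v@zt,-d/n)])
    print("head",np.degrees(h).round(2),"tcp",p.round(4),"tilt",np.degrees(np.arccos(-R[2,2])).round(2)); print(rows)
E
python3 - <<'E'
from h import *
X=np.concatenate([np.load("top.npy"),np.load("scene.npy")])
for y in np.arange(.6,-.2,-.1):
    print(round(y,1),[ (lambda q: round(float(q.max()),2) if len(q) else -9)(X[(abs(X[:,1]-y)<.05)&(abs(X[:,0]-x)<.05)&(X[:,2]<.6)&(X[:,2]>-.1)][:,2]) for x in np.arange(.2,.71,.1)])
for x,y,d in[(.763,-.157,.05),(.787,-.08,.05)]:
  for n in("top","scene"):
    Q=np.load(n+".npy"); Q=Q[(np.hypot(Q[:,0]-x,Q[:,1]-y)<d)&(Q[:,2]>.03)]
    for lo,hi in[(.03,.07),(.07,.13),(.13,.22)]:
        q=Q[(Q[:,2]>lo)&(Q[:,2]<hi)]
        if len(q): print(n,lo,len(q),"x",q[:,0].min().round(3),q[:,0].max().round(3),"y",q[:,1].min().round(3),q[:,1].max().round(3))
plan(.4217,-.0877,.2,16.3)
E
```

```text
0.6 [-9, -9, -9, 0.11, 0.29, 0.31]
0.5 [-9, -9, 0.03, 0.29, 0.33, 0.32]
0.4 [-9, 0.0, 0.13, 0.29, 0.34, 0.35]
0.3 [-9, 0.01, 0.08, 0.29, 0.29, 0.35]
0.2 [-9, 0.0, 0.09, 0.29, 0.29, 0.13]
0.1 [-9, 0.01, 0.08, 0.28, 0.28, 0.03]
0.0 [-9, 0.0, 0.04, 0.05, 0.04, 0.04]
-0.1 [-9, 0.0, 0.05, 0.04, 0.04, 0.14]
top 0.03 127 x 0.735 0.769 y -0.184 -0.123
top 0.07 397 x 0.735 0.791 y -0.183 -0.122
top 0.13 318 x 0.745 0.783 y -0.174 -0.131
scene 0.03 343 x 0.733 0.779 y -0.187 -0.108
scene 0.07 597 x 0.733 0.785 y -0.186 -0.127
scene 0.13 346 x 0.739 0.778 y -0.177 -0.133
top 0.03 605 x 0.751 0.815 y -0.108 -0.045
top 0.07 62 x 0.761 0.837 y -0.13 -0.053
top 0.13 18 x 0.826 0.837 y -0.084 -0.051
scene 0.03 480 x 0.748 0.836 y -0.11 -0.046
scene 0.07 85 x 0.824 0.837 y -0.088 -0.047
scene 0.13 41 x 0.826 0.836 y -0.088 -0.049
head 63.66 tcp [0.2774 0.5601 0.2333] tilt 0.0
[[-0.0321, -0.0397, 0.0026, 0.0636], [-0.0345, -0.0376, 0.0026, 0.0636], [-0.0368, -0.0353, 0.0026, 0.0636], [-0.039, -0.0329, 0.0026, 0.0636], [-0.041, -0.0304, 0.0026, 0.0636], [-0.0429, -0.0277, 0.0026, 0.0636], [-0.0445, -0.0249, 0.0026, 0.0636], [-0.046, -0.0221, 0.0026, 0.0636], [-0.0474, -0.0191, 0.0026, 0.0636], [-0.0485, -0.016, 0.0026, 0.0636], [-0.0494, -0.0129, 0.0026, 0.0636], [-0.0501, -0.0098, 0.0026, 0.0636], [-0.0506, -0.0066, 0.0026, 0.0636]]
```

Request:
step_arm --pt "-0.024 -0.044 0 0" --pt "-0.024 -0.044 0 0" --pt "-0.024 -0.044 0 0" --pt "-0.024 -0.044 0 0" --pt "-0.024 -0.044 0 0" --pt "-0.024 -0.044 0 0" --pt "-0.024 -0.044 0 0" --pt "-0.024 -0.044 0 0" --pt "-0.024 -0.044 0 0" --pt "-0.024 -0.044 0 0" --fingers 1

```text
time: 2.55
tcp_pos: [0.2971, 0.0579, 0.2336]
ee_rot: [0.228, 0.974, 0.0, 0.001]
wrist_force: [1.5, 0.6, 0.3]
width: 1.0
grasp_force: 0.0
```

```bash
python3 -c "
from h import *
plan(.4217,-.0877,.18,16.3,6)"
```

```text
head 63.7 tcp [0.2971 0.0579 0.2336] tilt 0.08
[[-0.0294, -0.0126, 0.0089, 0.1379], [-0.0308, -0.0084, 0.0089, 0.1379], [-0.0317, -0.0041, 0.0089, 0.1379], [-0.0319, 0.0003, 0.0089, 0.1379], [-0.0316, 0.0047, 0.0089, 0.1379], [-0.0306, 0.009, 0.0089, 0.1379]]
```

Request:
step_arm --pt "-0.0294 -0.0126 0.009 0.138" --pt "-0.0308 -0.0084 0.009 0.138" --pt "-0.0317 -0.0041 0.009 0.138" --pt "-0.0319 0.0003 0.009 0.138" --pt "-0.0316 0.0047 0.009 0.138" --pt "-0.0306 0.009 0.009 0.138" --pt "0 0 0 0"

```text
time: 3.42
tcp_pos: [0.4224, -0.0876, 0.1789]
ee_rot: [0.601, 0.799, -0.0, -0.0]
wrist_force: [0.1, -0.6, -0.7]
width: 1.002
grasp_force: 0.0
```

```bash
cat >> h.py <<'E'
def wproj(f,s,P):
    """world points -> wrist pixels (col,row)"""
    R=Rn.from_quat(s["ee_rot"]).as_matrix(); T=np.linalg.inv(f["hand_eye"])
    Q=(np.atleast_2d(P)-s["tcp_pos"])@R; Q=Q@T[:3,:3].T+T[:3,3]
    K=f["camera_matrix"]; rr=np.hypot(Q[:,0],Q[:,1]); th=np.arctan2(rr,Q[:,2])
    return np.c_[K[0,2]+K[0,0]*th*Q[:,0]/rr, K[1,2]+K[1,1]*th*Q[:,1]/rr]
def wcloud(f,s):
    K=f["camera_matrix"]; r,c=np.mgrid[:384,:512]; u=(c-K[0,2])/K[0,0]; v=(r-K[1,2])/K[1,1]
    th=np.hypot(u,v)+1e-9; D=f["depth"]; g=np.tan(th)/th
    Q=np.stack([D*u*g,D*v*g,D],-1).reshape(-1,3); Q[(D.ravel()<=0)|(th.ravel()>1.4)]=np.nan
    T=f["hand_eye"]; R=Rn.from_quat(s["ee_rot"]).as_matrix()
    return (Q@T[:3,:3].T+T[:3,3])@R.T+s["tcp_pos"]
E
python3 - <<'E'
from h import *
s=bot.observe(); f=bot.grab_frame("wrist"); X=wcloud(f,s); np.savez("w1.npz",X=X,c=f["color"])
print(np.round(s["joints"],3))
m=(np.hypot(X[:,0]-.42,X[:,1]+.08)<.06)&(X[:,2]>.036)&(X[:,2]<.055)
Q=X[m]; (cx,cy),wh,a=cv2.minAreaRect((Q[:,:2]*1000).astype(np.float32)); print(len(Q),cx,cy,wh,a,Q[:,2].mean())
a0=np.radians(16.3);bx=np.array([np.cos(a0),np.sin(a0)]);by=np.array([-bx[1],bx[0]])
q=(Q[:,:2]-[cx/1e3,cy/1e3])@by*1000
print(np.histogram(q,bins=np.arange(-32,33,2)))
plan(.4217,-.0877,.045,16.3)
cv2.imwrite("pics/w1.png",cv2.resize(f["color"],(800,600)))
E
```

```text
[-0.208  0.118  2.084 -0.     0.941 -0.488]
2383 420.534912109375 -82.11314392089844 (49.9280891418457, 53.35764694213867) 16.518939971923828 0.0465286987577062
(array([  0,   0,  40,  64,  96,  98,  97,  98, 100, 100,  99, 100, 100,
       100,  99, 174,   0,   0,   0,   1,  97, 104, 104, 104, 104, 103,
       101, 102, 110,  88,   0,   0]), array([-32, -30, -28, -26, -24, -22, -20, -18, -16, -14, -12, -10,  -8,
        -6,  -4,  -2,   0,   2,   4,   6,   8,  10,  12,  14,  16,  18,
        20,  22,  24,  26,  28,  30,  32]))
head 16.22 tcp [ 0.4215 -0.0868  0.179 ] tilt 0.06
[[-0.0003, -0.0, 0.0447, -0.0005], [-0.0003, -0.0, 0.0447, -0.0005], [-0.0003, -0.0, 0.0447, -0.0005]]
```

View pics/w1.png

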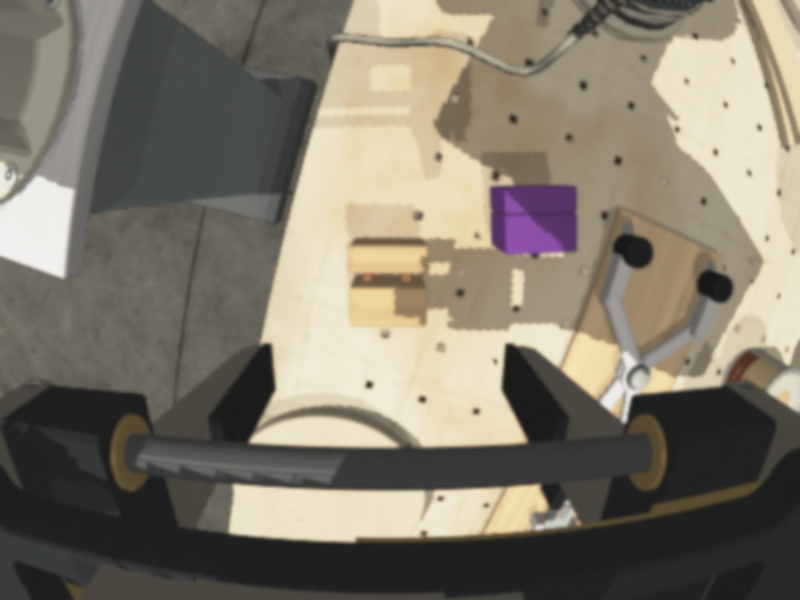

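The wrist view shows the block at about (388,285) in the 800x600 picture. The joint is open by roughly 7–8 mm, the thick half is the lower one (toward −y), and the fingers line up with the block's x. I'll descend and grip.

Request:
step_arm --pt "-0.002 0.0005 0.045 0" --pt "0 0 0.045 0" --pt "0 0 0.034 0" --pt "0 0 0.012 0" --pt "0 0 0 0"

```text
time: 4.1
tcp_pos: [0.4222, -0.0878, 0.0435]
ee_rot: [0.6, 0.8, -0.0, -0.0]
wrist_force: [-1.2, -0.5, 0.2]
width: 1.001
grasp_force: 0.0
```

Request:
step_arm --pt "0 0 0 0" --pt "0 0 0 0" --pt "0 0 0 0" --pt "0 0 0 0" --pt "0 0 0 0" --pt "0 0 0 0" --fingers 0

```text
time: 4.85
tcp_pos: [0.4227, -0.0883, 0.0435]
ee_rot: [0.6, 0.8, 0.0, 0.0]
wrist_force: [-0.8, 0.4, 5.9]
width: 0.544
grasp_force: 30.0
```

Request:
step_arm --pt "0 0 -0.03 0" --pt "0 0 -0.04 0" --pt "0 0 -0.04 0"

```text
time: 5.22
tcp_pos: [0.4221, -0.0882, 0.1541]
ee_rot: [0.6, 0.8, -0.0, -0.0]
wrist_force: [0.9, -0.5, -1.3]
width: 0.54
grasp_force: 30.0
```

```bash
python3 - <<'E'
from h import *
for n in("top","scene"):
    X=np.load(n+".npy")
    for x in(.48,.52,.56,.6,.64,.68,.72):
        q=X[(abs(X[:,0]-x)<.02)&(X[:,1]>-.1)&(X[:,1]<.4)]
        print(n,x,[(z,round(float(q[(q[:,2]>z)&(q[:,2]<.5)][:,1].min()),3)) if (q[:,2]>z).any() else None for z in(.06,.1,.2)])
plan(.637,-.0085,.153,90)
E
```

```text
top 0.48 [(0.06, 0.116), (0.1, 0.145), (0.2, 0.145)]
top 0.52 [(0.06, 0.127), (0.1, 0.144), (0.2, 0.145)]
top 0.56 [(0.06, 0.144), (0.1, 0.144), (0.2, 0.144)]
top 0.6 [(0.06, 0.145), (0.1, 0.145), (0.2, 0.145)]
top 0.64 [(0.06, 0.313), (0.1, 0.313), None]
top 0.68 [(0.06, 0.272), (0.1, 0.272), (0.2, 0.296)]
top 0.72 [(0.06, 0.252), (0.1, 0.252), (0.2, 0.27)]
scene 0.48 [(0.06, 0.114), (0.1, 0.142), (0.2, 0.142)]
scene 0.52 [(0.06, 0.132), (0.1, 0.142), (0.2, 0.142)]
scene 0.56 [(0.06, 0.141), (0.1, 0.141), (0.2, 0.141)]
scene 0.6 [(0.06, 0.142), (0.1, 0.142), (0.2, 0.142)]
scene 0.64 [(0.06, 0.309), (0.1, 0.309), (0.2, 0.349)]
scene 0.68 [(0.06, 0.27), (0.1, 0.27), (0.2, 0.299)]
scene 0.72 [(0.06, 0.251), (0.1, 0.251), (0.2, 0.268)]
head 16.21 tcp [ 0.4221 -0.0882  0.1541] tilt 0.06
[[0.0021, 0.0286, 0.0001, -0.161], [-0.0025, 0.0285, 0.0001, -0.161], [-0.0071, 0.0278, 0.0001, -0.161], [-0.0114, 0.0263, 0.0001, -0.161], [-0.0155, 0.0241, 0.0001, -0.161], [-0.0192, 0.0213, 0.0001, -0.161], [-0.0223, 0.0179, 0.0001, -0.161], [-0.0249, 0.0141, 0.0001, -0.161]]
```

Request:
step_arm --pt "0.0021 0.0286 0 -0.161" --pt "-0.0025 0.0285 0 -0.161" --pt "-0.0071 0.0278 0 -0.161" --pt "-0.0114 0.0263 0 -0.161" --pt "-0.0155 0.0241 0 -0.161" --pt "-0.0192 0.0213 0 -0.161" --pt "-0.0223 0.0179 0 -0.161" --pt "-0.0249 0.0141 0 -0.161" --pt "0 0 0 0" --pt "0 0 0 0"

```text
time: 6.48
tcp_pos: [0.6362, -0.0087, 0.1525]
ee_rot: [0.001, 1.0, -0.0, -0.001]
wrist_force: [-0.7, -0.5, -1.4]
width: 0.543
grasp_force: 30.0
```

```bash
python3 - <<'E'
from h import *
s=bot.observe(); f=bot.grab_frame("wrist"); X=wcloud(f,s); np.save("w2.npy",X)
cv2.imwrite("pics/w2.png",cv2.resize(f["color"],(800,600)))
t=np.array(s["tcp_pos"])
def rep(n,m):
    Q=X[m]; 
    if len(Q)<5: print(n,len(Q));return
    (cx,cy),wh,a=cv2.minAreaRect((Q[:,:2]*1000).astype(np.float32)); print(n,len(Q),"mean",Q.mean(0).round(4),"rect",np.round([cx,cy,*wh,a],1),Q.min(0).round(4),Q.max(0).round(4))
rep("held",(np.abs(X[:,2]-.157)<.006)&(np.hypot(X[:,0]-t[0],X[:,1]-t[1])<.06))
for nm,x in(("jawA",.5855),("jawB",.675)): rep(nm,(np.hypot(X[:,0]-x,X[:,1]+.008)<.022)&(X[:,2]>.030)&(X[:,2]<.045))
rep("pivot",(np.hypot(X[:,0]-.63,X[:,1]+.098)<.02)&(X[:,2]>.031)&(X[:,2]<.045))
plan(.637,-.0085,.1,90)
E
```

```text
held 7395 mean [ 0.6262 -0.01    0.1558] rect [627.5 -10.1  77.5  52.6  90. ] [ 0.6012 -0.0488  0.151 ] [0.6538 0.0286 0.163 ]
jawA 521 mean [ 0.586  -0.0097  0.0367] rect [ 5.862e+02 -9.800e+00  2.290e+01  2.260e+01  4.000e-01] [ 0.5748 -0.0211  0.0326] [0.5977 0.0015 0.0387]
jawB 0
pivot 292 mean [ 0.6295 -0.0988  0.0348] rect [ 629.2 -100.    18.8   20.1    5.3] [ 0.6199 -0.1098  0.031 ] [ 0.6391 -0.0899  0.0381]
head 89.89 tcp [ 0.6362 -0.0088  0.1528] tilt 0.1
[[-0.0008, 0.0003, 0.0528, -0.002]]
```

View pics/w2.png

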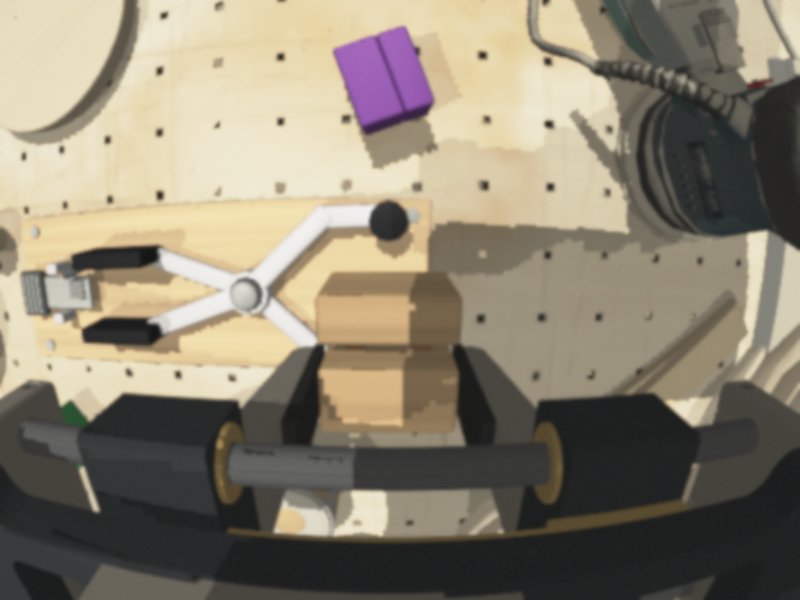

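The wrist view shows the held block above the jaws with its joint still open, jaw A at (388,220) in the 800x600 picture. The block is centred at x≈0.6275 and the jaw middle is at x≈0.630, so I'll shift 2.7 mm and lower it.

Request:
step_arm --pt "-0.0027 -0.0005 0.04 0" --pt "0 0 0.035 0" --pt "0 0 0.015 0" --pt "0 0 0.006 0" --pt "0 0 0.003 0" --pt "0 0 0.0015 0" --pt "0 0 0 0"

```text
time: 7.4
tcp_pos: [0.6406, -0.009, 0.0535]
ee_rot: [-0.0, 1.0, -0.0, 0.001]
wrist_force: [-0.5, -0.1, -1.4]
width: 0.54
grasp_force: 30.0
```

```bash
python3 - <<'E'
from h import *
s=bot.observe(); print(np.round(s["tcp_pos"],4),np.round(s["wrist_force"],1))
X={}
for n in("top","scene"):
    f=bot.grab_frame(n); K=f["camera_matrix"]; p=[]
    for q in((.630,-.0085,.05),):
        c=f["R"]@q+f["t"]; u=K@c/c[2]; p.append(u[:2])
    u=p[0].astype(int); a=40
    X[n]=cv2.resize(f["color"][u[1]-a:u[1]+a,u[0]-a:u[0]+a],(400,400),interpolation=2)
cv2.imwrite("pics/j.png",np.hstack([X["top"],X["scene"]]))
E
```

```text
[ 0.6406 -0.009   0.0535] [-0.5 -0.1 -1.4]
```

View pics/j.png

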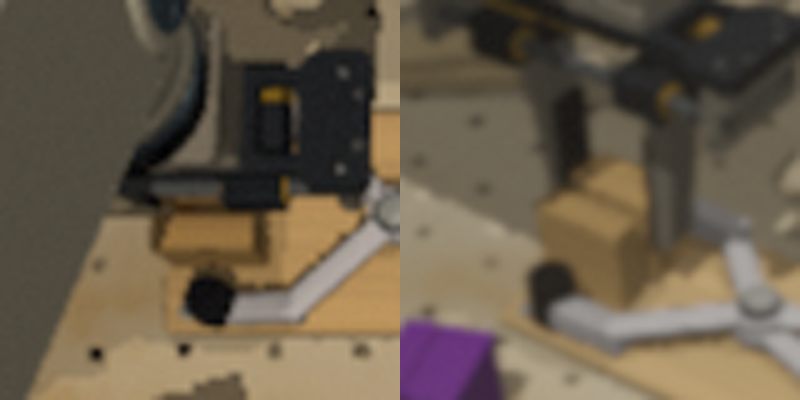

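The block stands between the jaws with its joint open, and there is space beside the near jaw. Lowering the last bit.

Request:
step_arm --pt "0.001 0 0.001 0" --pt "0 0 0.001 0" --pt "0 0 0.0005 0" --pt "0 0 0 0"

```text
time: 8.0
tcp_pos: [0.6392, -0.009, 0.0515]
ee_rot: [-0.0, 1.0, 0.0, 0.0]
wrist_force: [-3.8, 0.6, 11.4]
width: 0.546
grasp_force: 30.0
```

Request:
step_arm --pt "0 0 0 0" --pt "0 0 0 0" --pt "0 0 0 0" --pt "0 0 -0.02 0" --pt "0 0 -0.05 0" --pt "0 0 -0.05 0" --pt "0 0 0 0" --fingers 0.85

```text
time: 8.88
tcp_pos: [0.6421, -0.009, 0.1762]
ee_rot: [-0.0, 1.0, -0.0, 0.004]
wrist_force: [-0.4, -0.9, 0.5]
width: 0.856
grasp_force: 0.0
```

```bash
python3 - <<'E'
from h import *
s=bot.observe(); f=bot.grab_frame("wrist"); X=wcloud(f,s)
def rep(n,m):
    Q=X[m]; 
    if len(Q)<5: print(n,len(Q));return
    (cx,cy),wh,a=cv2.minAreaRect((Q[:,:2]*1000).astype(np.float32)); print(n,len(Q),"mean",Q.mean(0).round(4),"rect",np.round([cx,cy,*wh,a],1),Q.min(0).round(4),Q.max(0).round(4))
rep("block",(np.abs(X[:,2]-.054)<.006)&(np.hypot(X[:,0]-.63,X[:,1]+.0085)<.05))
for nm,x in(("jawA",.5855),("jawB",.675)): rep(nm,(np.hypot(X[:,0]-x,X[:,1]+.008)<.018)&(X[:,2]>.030)&(X[:,2]<.045))
for nm,x in(("hA",.6035),("hB",.6555)): rep(nm,(np.hypot(X[:,0]-x,X[:,1]+.192)<.035)&(X[:,2]>.036)&(X[:,2]<.05)&(abs(X[:,0]-x)<.014))
plan(.6295,-.2,.17,0)
E
```

```text
block 2464 mean [ 0.6306 -0.0104  0.0548] rect [630.7 -10.3  52.6  49.9   0. ] [ 0.6044 -0.0353  0.048 ] [0.657  0.0146 0.0579]
jawA 432 mean [ 0.5859 -0.01    0.0368] rect [586.   -9.8  22.3  22.3  44.3] [ 0.5742 -0.0216  0.0307] [0.5978 0.001  0.0391]
jawB 387 mean [ 0.6747 -0.0102  0.0365] rect [675.5 -10.3  22.2  22.5  53.2] [ 0.6643 -0.0213  0.0302] [0.6872 0.0018 0.0387]
hA 529 mean [ 0.6036 -0.1912  0.0444] rect [ 603.7 -194.5   60.1   12.4   89.6] [ 0.5974 -0.2246  0.0362] [ 0.6101 -0.1644  0.0469]
hB 552 mean [ 0.6544 -0.1915  0.0436] rect [ 655.5 -194.3   59.9   12.7   89.6] [ 0.649  -0.2243  0.0361] [ 0.6619 -0.1644  0.0471]
head 90.01 tcp [ 0.6406 -0.009   0.1735] tilt 0.29
[[0.0011, -0.0191, 0.0004, -0.1571], [0.0041, -0.0187, 0.0004, -0.1571], [0.007, -0.0178, 0.0004, -0.1571], [0.0097, -0.0165, 0.0004, -0.1571], [0.0121, -0.0148, 0.0004, -0.1571], [0.0143, -0.0127, 0.0004, -0.1571], [0.0161, -0.0103, 0.0004, -0.1571], [0.0175, -0.0077, 0.0004, -0.1571], [0.0185, -0.0048, 0.0004, -0.1571], [0.019, -0.0019, 0.0004, -0.1571]]
```

```bash
sed -i 's/d=(np.radians(head)-h+np.pi\/2)%np.pi-np.pi\/2/d=np.radians(head)-h/' h.py; python3 -c "
from h import *
plan(.6296,-.204,.17,0,10)"
```

```text
head 90.01 tcp [ 0.6406 -0.009   0.1735] tilt 0.29
[[0.0011, -0.0195, 0.0004, 0.1571], [-0.002, -0.0194, 0.0004, 0.1571], [-0.005, -0.0189, 0.0004, 0.1571], [-0.0079, -0.0179, 0.0004, 0.1571], [-0.0106, -0.0164, 0.0004, 0.1571], [-0.013, -0.0146, 0.0004, 0.1571], [-0.0151, -0.0124, 0.0004, 0.1571], [-0.0169, -0.0098, 0.0004, 0.1571], [-0.0182, -0.0071, 0.0004, 0.1571], [-0.0191, -0.0041, 0.0004, 0.1571]]
```

Request:
step_arm --pt "0.0011 -0.0195 0 0.157" --pt "-0.002 -0.0194 0 0.157" --pt "-0.005 -0.0189 0 0.157" --pt "-0.0079 -0.0179 0 0.157" --pt "-0.0106 -0.0164 0 0.157" --pt "-0.013 -0.0146 0 0.157" --pt "-0.0151 -0.0124 0 0.157" --pt "-0.0169 -0.0098 0 0.157" --pt "-0.0182 -0.0071 0 0.157" --pt "-0.0191 -0.0041 0 0.157" --fingers 1

```text
time: 10.18
tcp_pos: [0.6274, -0.2044, 0.169]
ee_rot: [0.709, 0.706, -0.001, -0.001]
wrist_force: [-0.4, -0.1, -0.3]
width: 1.002
grasp_force: 0.0
```

Request:
step_arm --pt "0 0 0 0" --pt "0 0 0 0"

```text
time: 10.42
tcp_pos: [0.6279, -0.2034, 0.1696]
ee_rot: [0.706, 0.709, -0.0, -0.001]
wrist_force: [0.4, 0.1, -0.1]
width: 0.998
grasp_force: 0.0
```

```bash
python3 - <<'E'
from h import *
s=bot.observe(); f=bot.grab_frame("wrist"); X=wcloud(f,s)
cv2.imwrite("pics/w3.png",cv2.resize(f["color"],(800,600)))
plan(.6296,-.204,.033,0)
for x,y in[(.6035,-.192),(.6555,-.192)]:
    Q=X[(abs(X[:,0]-x)<.014)&(abs(X[:,1]-y)<.035)&(X[:,2]>.036)&(X[:,2]<.05)]
    print(len(Q),Q.min(0).round(4),Q.max(0).round(4)) if len(Q) else print(0)
E
```

```text
head 0.24 tcp [ 0.6281 -0.2032  0.1698] tilt 0.06
[[-0.0003, 0.0005, 0.0456, 0.0014], [-0.0003, 0.0005, 0.0456, 0.0014], [-0.0003, 0.0005, 0.0456, 0.0014]]
764 [ 0.5981 -0.225   0.0368] [ 0.6102 -0.1651  0.0469]
720 [ 0.6498 -0.224   0.0361] [ 0.6617 -0.1655  0.0469]
```

View pics/w3.png

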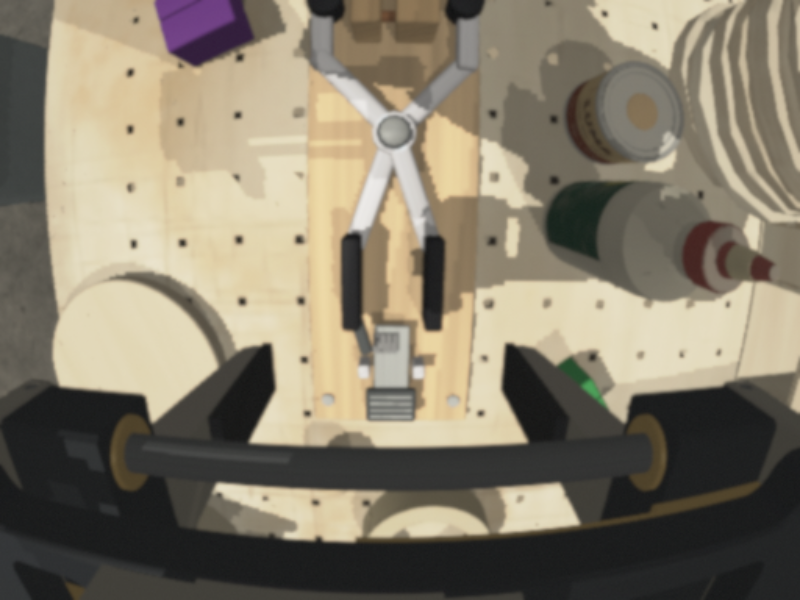

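The handles are at (352,280) and (433,280) in the 800x600 picture and the fingers straddle them evenly. The bottle at (640,240) is clear. Descending to squeeze.

Request:
step_arm --pt "0 0.0018 0.045 0" --pt "0 0 0.045 0" --pt "0 0 0.033 0" --pt "0 0 0.013 0" --pt "0 0 0 0"

```text
time: 11.1
tcp_pos: [0.63, -0.2035, 0.034]
ee_rot: [0.706, 0.708, -0.0, -0.001]
wrist_force: [0.2, -0.6, -0.3]
width: 0.999
grasp_force: 0.0
```

Request:
step_arm --pt "0 0 0 0" --pt "0 0 0 0" --pt "0 0 0 0" --pt "0 0 0 0" --pt "0 0 0 0" --pt "0 0 0 0" --pt "0 0 0 0" --pt "0 0 0 0" --pt "0 0 0 0" --pt "0 0 0 0" --fingers 0.0

```text
time: 12.35
tcp_pos: [0.6304, -0.2069, 0.0351]
ee_rot: [0.706, 0.708, -0.001, 0.002]
wrist_force: [-2.9, -12.8, 3.0]
width: 0.414
grasp_force: 30.6
```

Request:
step_arm --pt "0 0 0 0" --pt "0 0 0 0" --pt "0 0 0 0" --pt "0 0 0 0"

```text
time: 12.85
tcp_pos: [0.6304, -0.2069, 0.0351]
ee_rot: [0.706, 0.708, -0.001, 0.002]
wrist_force: [-2.5, -13.1, 3.1]
width: 0.415
grasp_force: 30.6
```

Request:
step_arm --pt "0 0 0 0" --pt "0 0 0 0" --pt "0 0 0 0" --pt "0 0 0 0" --pt "0 0 -0.02 0" --pt "0 0 -0.055 0" --pt "0 0 -0.06 0" --pt "0 0 0 0" --pt "0 0 0 0" --fingers 1

```text
time: 13.98
tcp_pos: [0.63, -0.2039, 0.17]
ee_rot: [0.707, 0.707, 0.0, 0.0]
wrist_force: [-0.5, -0.1, -0.1]
width: 1.005
grasp_force: 0.0
```

```bash
python3 - <<'E'
from h import *
s=bot.observe(); f=bot.grab_frame("wrist"); X=wcloud(f,s)
cv2.imwrite("pics/w4.png",cv2.resize(f["color"][:280,120:392],(777,800))[:600])
plan(.6296,-.204,.033,0)
for nm,x,y,a,b in[("hA",.613,-.195,.016,.04),("hB",.646,-.195,.016,.04)]:
    Q=X[(abs(X[:,0]-x)<a)&(abs(X[:,1]-y)<b)&(X[:,2]>.036)&(X[:,2]<.05)]
    print(nm,len(Q),Q.min(0).round(4),Q.max(0).round(4)) if len(Q) else print(0)
Q=X[(abs(X[:,0]-.63)<.05)&(abs(X[:,1]+.01)<.045)&(X[:,2]>.046)&(X[:,2]<.062)]
print(len(Q),Q.min(0).round(4),Q.max(0).round(4)); print(np.histogram(Q[:,0],bins=np.arange(.6,.665,.003)))
Q=X[(abs(X[:,0]-.63)<.02)&(abs(X[:,1]+.285)<.025)&(X[:,2]>.02)&(X[:,2]<.03)]
print("pad",len(Q),Q.mean(0).round(4),Q.min(0).round(4),Q.max(0).round(4))
plan(.63,-.285,.09,0)
E
```

```text
head 0.06 tcp [ 0.6294 -0.2038  0.1688] tilt 0.07
[[-0.0001, 0.0001, 0.0453, 0.0004], [-0.0001, 0.0001, 0.0453, 0.0004], [-0.0001, 0.0001, 0.0453, 0.0004]]
hA 770 [ 0.6065 -0.2269  0.0361] [ 0.6238 -0.1675  0.0471]
hB 765 [ 0.6366 -0.2267  0.0361] [ 0.6535 -0.1678  0.0471]
715 [ 0.6094 -0.0354  0.046 ] [ 0.6525 -0.0212  0.0572]
(array([ 0,  0,  0, 42, 47, 58, 46, 45, 58, 43, 46, 59, 46, 45, 51, 55, 46,
       28,  0,  0,  0]), array([0.6  , 0.603, 0.606, 0.609, 0.612, 0.615, 0.618, 0.621, 0.624,
       0.627, 0.63 , 0.633, 0.636, 0.639, 0.642, 0.645, 0.648, 0.651,
       0.654, 0.657, 0.66 , 0.663]))
pad 941 [ 0.6295 -0.2803  0.024 ] [ 0.6104 -0.2996  0.02  ] [ 0.6491 -0.2601  0.0291]
head 0.06 tcp [ 0.6294 -0.2038  0.1688] tilt 0.07
[[-0.0271, 0.0002, 0.0263, 0.0004], [-0.0271, 0.0002, 0.0263, 0.0004], [-0.0271, 0.0002, 0.0263, 0.0004]]
```

View pics/w4.png

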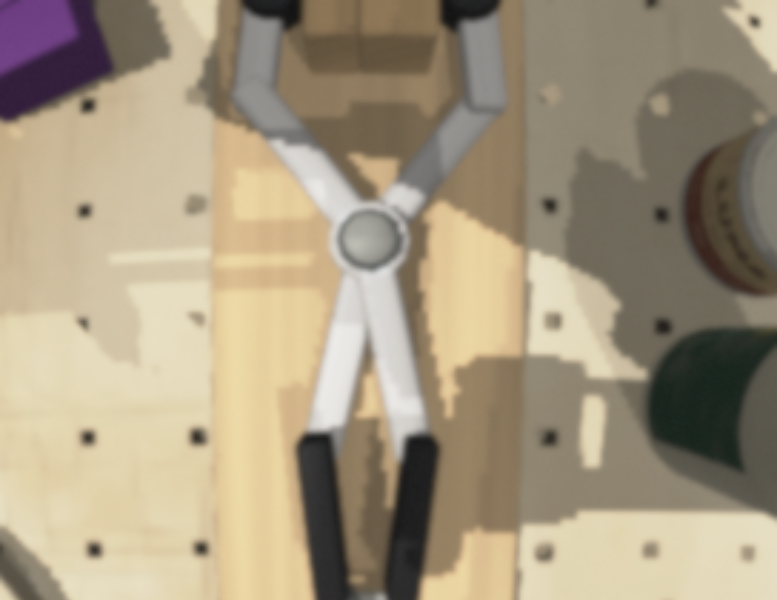

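The wrist view shows the joint closed to a single line at (360,40) in the crop, with the jaws on the block. It measures 43 mm across, and the handles stay together with the hand off. Next I'll press the catch.

Request:
step_arm --pt "-0.028 0.0003 0.025 0" --pt "-0.027 0 0.025 0" --pt "-0.027 0 0.025 0" --pt "0 0 0.02 0" --pt "0 0 0 0" --pt "0 0 0 0" --pt "0 0 0 0" --fingers 0

```text
time: 14.9
tcp_pos: [0.6313, -0.2856, 0.0754]
ee_rot: [0.706, 0.708, 0.0, 0.001]
wrist_force: [-0.5, -0.8, -0.6]
width: 0.263
grasp_force: 0.0
```

Request:
step_arm --pt "0 0 0 0" --pt "0 0 0.01 0" --pt "0 0 0.016 0" --pt "0 0 0.005 0" --pt "0 0 0.003 0" --pt "0 0 0.002 0" --pt "0 0 0.0015 0" --pt "0 0 0 0" --pt "0 0 0 0"

```text
time: 16.02
tcp_pos: [0.6305, -0.2861, 0.037]
ee_rot: [0.707, 0.707, 0.0, 0.0]
wrist_force: [-3.7, 2.0, 4.5]
width: 0.003
grasp_force: 2.2
```

Request:
step_arm --pt "0 0 0 0" --pt "0 0 0 0" --pt "0 0 -0.03 0" --pt "0 0 -0.05 0" --pt "0 0 -0.055 0" --pt "0 0 0 0" --pt "0 0 0 0"

```text
time: 16.9
tcp_pos: [0.6306, -0.2862, 0.1713]
ee_rot: [0.707, 0.707, 0.0, 0.0]
wrist_force: [-0.4, 0.9, -0.7]
width: 0.006
grasp_force: 0.0
```

```bash
python3 - <<'E'
from h import *
f=bot.grab_frame("top"); D=f["depth"]; r,c=np.mgrid[:384,:512]
P=np.linalg.solve(f["camera_matrix"],np.stack([c.ravel(),r.ravel(),np.ones(c.size)]))*D.ravel()
X=(f["R"].T@(P-f["t"][:,None])).T
for nm,x,y,a,b,z0,z1 in[("hA",.606,-.19,.018,.035,.036,.05),("hB",.655,-.19,.018,.035,.036,.05),("jA",.59,-.008,.016,.02,.031,.04),("jB",.67,-.008,.016,.02,.031,.04),("blk",.63,-.008,.035,.035,.046,.062)]:
    Q=X[(abs(X[:,0]-x)<a)&(abs(X[:,1]-y)<b)&(X[:,2]>z0)&(X[:,2]<z1)]
    if len(Q)>4:
        print(nm,len(Q),Q.mean(0).round(4),Q.min(0).round(4),Q.max(0).round(4),cv2.minAreaRect((Q[:,:2]*1000).astype(np.float32)))
plan(.638,-.009,.17,90,10)
E
```

```text
jA 74 [ 0.5857 -0.0075  0.0347] [ 0.5752 -0.0185  0.0311] [0.5974 0.0041 0.0387] ((585.8919677734375, -7.262103080749512), (22.04238510131836, 21.699430465698242), 63.53743362426758)
jB 64 [ 0.6749 -0.0077  0.0347] [ 0.6654 -0.0197  0.0321] [0.684  0.0036 0.0389] ((675.6553955078125, -7.382826805114746), (20.53496742248535, 21.014366149902344), 45.23915481567383)
blk 376 [ 0.6299 -0.0072  0.0524] [ 0.6089 -0.0317  0.0461] [0.6515 0.0184 0.0574] ((630.2730102539062, -6.591745376586914), (49.931766510009766, 42.46051788330078), 89.55768585205078)
head 0.06 tcp [ 0.63   -0.2859  0.1704] tilt 0.07
[[0.0277, 0.0008, 0.0, -0.157], [0.0272, 0.0051, 0.0, -0.157], [0.0261, 0.0093, 0.0, -0.157], [0.0243, 0.0133, 0.0, -0.157], [0.0219, 0.0169, 0.0, -0.157], [0.019, 0.0202, 0.0, -0.157], [0.0156, 0.0229, 0.0, -0.157], [0.0119, 0.025, 0.0, -0.157], [0.0078, 0.0266, 0.0, -0.157], [0.0035, 0.0275, 0.0, -0.157]]
```

The clamp has sprung fully open: the jaws are back at their starting positions and the block has stayed shut. Going back to lift it.

Request:
step_arm --pt "0.0277 0.0008 0 -0.157" --pt "0.0272 0.0051 0 -0.157" --pt "0.0261 0.0093 0 -0.157" --pt "0.0243 0.0133 0 -0.157" --pt "0.0219 0.0169 0 -0.157" --pt "0.019 0.0202 0 -0.157" --pt "0.0156 0.0229 0 -0.157" --pt "0.0119 0.025 0 -0.157" --pt "0.0078 0.0266 0 -0.157" --pt "0.0075 0.0275 0 -0.157" --fingers 1

```text
time: 18.2
tcp_pos: [0.6337, -0.0076, 0.1697]
ee_rot: [-0.003, 1.0, -0.0, -0.001]
wrist_force: [0.4, -0.1, 0.2]
width: 1.0
grasp_force: 0.0
```

Request:
step_arm --pt "0 0 0 0" --pt "0 0 0 0"

```text
time: 18.45
tcp_pos: [0.634, -0.009, 0.1706]
ee_rot: [0.001, 1.0, -0.0, -0.001]
wrist_force: [0.0, -1.6, 0.2]
width: 1.005
grasp_force: 0.0
```

```bash
python3 - <<'E'
from h import *
s=bot.observe(); f=bot.grab_frame("wrist"); X=wcloud(f,s)
Q=X[(abs(X[:,0]-.63)<.04)&(abs(X[:,1]+.009)<.04)&(X[:,2]>.048)&(X[:,2]<.06)]
print(len(Q),Q.min(0).round(4),Q.max(0).round(4),cv2.minAreaRect((Q[:,:2]*1000).astype(np.float32)))
plan(.634,-.009,.0515,90)
E
```

```text
2444 [ 0.6091 -0.034   0.0481] [0.6528 0.0162 0.0574] ((631.0142211914062, -8.894979476928711), (50.19519805908203, 43.68690872192383), 89.90837860107422)
head 89.88 tcp [ 0.6342 -0.0093  0.1709] tilt 0.07
[[0.0001, 0.0001, 0.0398, -0.0007], [0.0001, 0.0001, 0.0398, -0.0007], [0.0001, 0.0001, 0.0398, -0.0007]]
```

Request:
step_arm --pt "-0.0005 0 0.045 0" --pt "0 0 0.045 0" --pt "0 0 0.02 0" --pt "0 0 0.0085 0" --pt "0 0 0 0"

```text
time: 19.12
tcp_pos: [0.6355, -0.0088, 0.0538]
ee_rot: [0.0, 1.0, -0.0, 0.0]
wrist_force: [0.2, 0.1, 0.0]
width: 1.003
grasp_force: 0.0
```

Request:
step_arm --pt "0 0 0 0" --pt "0 0 0 0" --pt "0 0 0 0" --pt "0 0 0 0" --pt "0 0 0 0" --pt "0 0 0 0" --fingers 0

```text
time: 19.88
tcp_pos: [0.635, -0.0084, 0.0535]
ee_rot: [-0.0, 1.0, 0.0, 0.0]
wrist_force: [-0.1, 1.1, 4.3]
width: 0.541
grasp_force: 30.0
```

Request:
step_arm --pt "0 0 -0.01 0" --pt "0 0 -0.03 0" --pt "0 0 -0.04 0" --pt "0 0 -0.04 0" --pt "0 0 0 0"

```text
time: 20.5
tcp_pos: [0.637, -0.0086, 0.1771]
ee_rot: [-0.0, 1.0, -0.0, 0.003]
wrist_force: [0.4, 0.0, -1.1]
width: 0.541
grasp_force: 30.0
```

```bash
python3 - <<'E'
from h import *
plan(.424,-.2745,.165,90,10)
E
```

```text
head 90.02 tcp [ 0.637  -0.0086  0.1771] tilt 0.35
[[0.0213, -0.0266, 0.0012, 0.0], [0.0213, -0.0266, 0.0012, 0.0], [0.0213, -0.0266, 0.0012, 0.0], [0.0213, -0.0266, 0.0012, 0.0], [0.0213, -0.0266, 0.0012, 0.0], [0.0213, -0.0266, 0.0012, 0.0], [0.0213, -0.0266, 0.0012, 0.0], [0.0213, -0.0266, 0.0012, 0.0], [0.0213, -0.0266, 0.0012, 0.0], [0.0213, -0.0266, 0.0012, 0.0]]
```

Request:
step_arm --pt "0.0208 -0.0266 0 0" --pt "0.0208 -0.0266 0 0" --pt "0.0208 -0.0266 0 0" --pt "0.0208 -0.0266 0 0" --pt "0.0208 -0.0266 0 0" --pt "0.0208 -0.0266 0 0" --pt "0.0208 -0.0266 0 0" --pt "0.0208 -0.0266 0 0" --pt "0.0208 -0.0266 0 0" --pt "0.0208 -0.0266 0 0"

```text
time: 21.75
tcp_pos: [0.4256, -0.275, 0.1723]
ee_rot: [-0.0, 1.0, 0.0, -0.001]
wrist_force: [0.2, 0.2, -1.2]
width: 0.543
grasp_force: 30.0
```

Request:
step_arm --pt "0 0 0.03 0" --pt "0 0 0.04 0" --pt "0 0 0.02 0" --pt "0 0 0 0" --pt "0 0 0 0"

```text
time: 22.38
tcp_pos: [0.4271, -0.2746, 0.0836]
ee_rot: [-0.0, 1.0, -0.0, 0.0]
wrist_force: [0.1, 0.2, -1.8]
width: 0.544
grasp_force: 30.0
```

```bash
python3 - <<'E'
from h import *
plan(.4275,-.2745,.0665,90)
s=bot.observe(); f=bot.grab_frame("wrist"); X=wcloud(f,s); t=s["tcp_pos"]
Q=X[(abs(X[:,0]-t[0])<.06)&(abs(X[:,1]-t[1])<.023)&(abs(X[:,2]-t[2]-.002)<.008)]
print(len(Q),Q.min(0).round(4),Q.max(0).round(4))
Q=X[(np.hypot(X[:,0]-.4215,X[:,1]+.2743)<.1)&(X[:,2]>.014)&(X[:,2]<.026)]
if len(Q)>50: print("board",cv2.minEnclosingCircle((Q[:,:2]*1000).astype(np.float32)),Q[:,2].mean(),Q.min(0),Q.max(0))
E
```

```text
head 90.01 tcp [ 0.4271 -0.2746  0.0836] tilt 0.01
[[-0.0004, 0.0001, 0.0171, 0.0002]]
6086 [ 0.4009 -0.2976  0.0776] [ 0.4447 -0.2517  0.0871]
board ((419.11676025390625, -275.8801574707031), 83.63458251953125) 0.020856071239508854 [ 0.33996875 -0.35691599  0.0180462 ] [ 0.49203409 -0.19502123  0.02308896]
```

Request:
step_arm --pt "0 0 0.012 0" --pt "0 0 0.003 0" --pt "0 0 0.001 0" --pt "0 0 0.001 0" --pt "0 0 0 0"

```text
time: 23.05
tcp_pos: [0.4271, -0.2746, 0.0663]
ee_rot: [-0.0, 1.0, -0.0, 0.0]
wrist_force: [0.0, -0.1, -2.4]
width: 0.54
grasp_force: 30.0
```

Request:
step_arm --pt "0 0 0.0007 0" --pt "0 0 0.0007 0" --pt "0 0 0 0" --pt "0 0 0 0"

```text
time: 23.55
tcp_pos: [0.4271, -0.2746, 0.0653]
ee_rot: [-0.0, 1.0, -0.0, 0.0]
wrist_force: [-0.7, 1.4, 5.2]
width: 0.54
grasp_force: 30.0
```

Contact at 5 N. Releasing, and withdrawing straight up.

Request:
step_arm --pt "0 0 0 0" --pt "0 0 0 0" --pt "0 0 0 0" --pt "0 0 0 0" --pt "0 0 -0.02 0" --pt "0 0 -0.05 0" --pt "0 0 -0.06 0" --pt "0 0 0 0" --pt "0 0 0 0" --fingers 0.8

```text
time: 24.68
tcp_pos: [0.4267, -0.2744, 0.1946]
ee_rot: [-0.0, 1.0, 0.0, -0.0]
wrist_force: [0.7, 0.8, -0.2]
width: 0.798
grasp_force: 0.0
```

```bash
python3 - <<'E'
from h import *
s=bot.observe(); f=bot.grab_frame("wrist"); X=wcloud(f,s)
Q=X[(np.hypot(X[:,0]-.4215,X[:,1]+.2743)<.05)&(X[:,2]>.055)&(X[:,2]<.08)]
print(len(Q),Q.mean(0),cv2.minAreaRect((Q[:,:2]*1000).astype(np.float32)))
g=bot.grab_frame("scene")
cv2.imwrite("pics/end.png",np.hstack([cv2.resize(g["color"][120:312,150:406],(400,300)),cv2.resize(f["color"],(400,300))]))
E
```

```text
2320 [ 0.42214736 -0.27576926  0.06660756] ((423.46234130859375, -275.7600402832031), (49.816436767578125, 44.77277374267578), 89.11050415039062)
```

View pics/end.png

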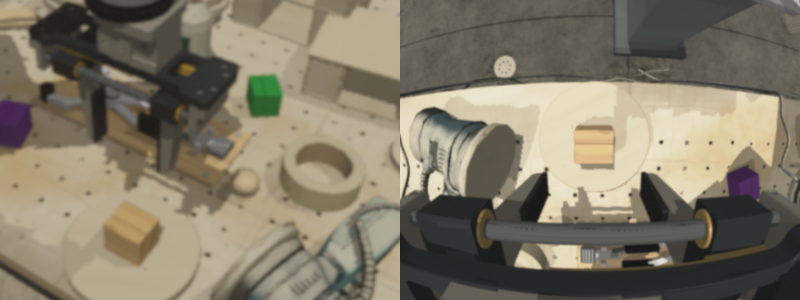

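The block stands upright with its joint shut in the middle of the round board: (130,230) in the left picture, (594,145) in the right. The knob and tape are where they were.

```bash
python3 -c "
from rig import bot
print(bot.sign_off())"
```

```text
the job is handed in; nothing more can be done
None
```

I pressed the block's joint shut in the clamp, sprang the clamp open with the catch and stood the block on the middle of the round board, then handed the job in at about 25 s; the verdict was not shown.

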